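# Move a varnished board from the drying rail to the notched rail

## Robot

A 6-joint arm with a two-finger parallel gripper is mounted at the origin on a cart in front of the work surface, level with it; the furniture and walls round the work are solid. World frame = base frame: x ahead of the robot, y to its left, z up, the work surface at z = 0. Lengths are in mm, angles in rad, forces in N, time in s.
With the tool pointing down it reaches from about 275 to 750 mm from the base axis. Payload 10.2 kg.
Tool frame: the origin (TCP) lies between the finger pads, 19 mm behind the fingertips; this is the grasp point; z points along the fingers, y is the line along which they close (so a half turn about z gives the same grasp; the last joint's range is limited). The gripper opens to 85 mm and grips with 20 to 120 N. Pads are 22 mm wide; open, the fingers measure 114 mm over their backs; the gripper's body (76 mm by 85 mm) begins 54 mm behind the grasp point. The pads swing forward as they close: fully open they stand 13 mm farther back than shut.
Start: joints at [0.91, 0.313, 1.498, -0, 1.331, -0.223], TCP at [222.586, 475.486, 249.994] pointing down, gripper open.
Joint ranges: [-2.94, 2.94], [-0.97, 2.17], [0.19, 2.56], [-1.23, 4.37], [0.02, 3.11], [-2.88, 2.88]. Speed limits (rad/s): [2.39, 2.39, 3.01, 3.14, 3.14, 3.14].

## Interface

Orientations are given as a unit quaternion [w, x, y, z].
In Python, from rig import sense, eyes, finish_job gives the robot as it stands.
- The arm moves only by the shell command python3 -m jog 'ROWS' [FORCE]. ROWS is JSON, a list of rows, each a list of 7 numbers: the shift along the tool's x, y, z in m, then the turn, a rotation vector about the tool's x, y, z in rad, then the finger opening in m, from 0 to 0.0854. In form: [[dx, dy, dz, rx, ry, rz, gripper], ...]. A call has 1 to 5 rows; each row shifts and turns the commanded pose from where the row before left it, along the tool's axes as they then stand; what a row does not reach is not made up. A row lasts 1/10 s, in which the tool goes at most 50 mm and 8.59 degrees, less where a joint would pass 70% of its speed; a pose out of reach is approached as far as the arm can. A call is refused whole if a number of a shift passes 0.05 or a number of a turn 0.15, either way. A call with a gripper value outside its range is refused whole. The fingers move at their own pace and stop on an object; FORCE is the grip in N (left out, the last holds). Time passes only in rows, so rows that do not move let the fingers close. It gives the time, the measured TCP pose, the force, the opening and the grip force at its end, in the units of the state.
- sense(): the state, without advancing time (a new reading comes with each control period).
- eyes.capture(name): name is "scene" or "top" or "wrist"; returns the picture (420x560x3 uint8, red, green, blue); there is no depth.
- eyes.calibration(name): a dict with "fx", "fy", "cx", "cy" (pixels), "dist" ([k1, k2, p1, p2, k3] as OpenCV has them; the pictures are not rectified), "cam_to_world" (4x4, takes a point from camera to world coordinates); the wrist camera has in their place "mount" (4x4, takes a point from camera to tool coordinates, whose origin is the TCP and whose axes are the flange's). Camera axes: x right, y down, z forward; pixel columns grow to the right and rows downward; lengths in mm; the calibration is good to about 2 mm. A picture is of the moment at which its call begins: read the wrist's pose just before it. calibration takes no time and is no camera call.
- finish_job(): hands the job in; it is judged then, once.
The state is a dict: "time_s": time; "joints": joint angles; "dq": joint speeds; "tau": joint torques, N m; "eef_pos": TCP position; "ee_rot": TCP orientation; "force": force on the tool from outside, world axes, zero at the start; "wrist_torque": the same for the moment, N m; "grip_width": opening from 0.0 (shut) to 1.0 (fully open); "grip_force": force on a finger pad.
Only numpy, scipy, OpenCV 4.12 (cv2) and the standard library are available. Lean on these libraries where they do the work, as an engineer would, in place of code of your own. Each camera call takes 0.05 s, during which the arm holds its last target. There are 200 camera calls.

## Task

Take the hanging board nearest the open end of the plain rail, lift its hanger over the turned-up ends of both rails and hang it on the notched rail, then work it along until it has dropped fully home in one of the notches, and let go. The varnish is tacky: hold the hanger only by its wooden grip, never touch the board and keep it hanging upright; treat the rails gently (no knocks or hard pushing) and leave the other hanging board where it is.

Things in the scene. Friction and masses are not known exactly. Their poses are not given: they have to be found in the camera images.
- rail_a: Plain rail, fixed: foot plate 120 x 90 x 10 mm, round post, and on it a level aluminium bar 10 mm thick, 22 mm deep, top edge 205 mm above the table. Origin on the table under the post, z up; the bar runs along its own -y. At its free end, y = -240 mm, an end stop turns up 14 mm above the top edge, 6 mm long. Keep the hanger's force on it under 30 N.
- rail_a_tip (a point): Outer face of the plain rail's end stop, at the height of the rail's top edge (205 mm), middle of the bar's thickness; axes as rail_a.
- rail_b: Notched rail, fixed, on a like foot and post. Origin on the table under the post, z up; it runs along its own +y to its free end at y = +275 mm, with a like end stop, 10 mm thick. Top edge 205 mm, bottom edge 183 mm above the table. A 4 mm aluminium blade carries a wooden notched strip pushed over it, 10 mm thick together. Keep the hanger's force on it under 30 N.
- rail_b_tip (a point): Outer face of the notched rail's end stop, at the height of the rail's top edge (205 mm); axes as rail_b. The strip has two notches, each 30 mm long and 6 mm deep with upright walls, 60 mm apart. The strip's place along the rail differs and is not measured: the middle of the first notch is 105 to 165 mm behind this tip. It does not shift under 30 N.
- rail_b_start (a point): Point on the notched rail's top edge, 27 mm behind its tip: a plain level place, never notched, to set a hanger down. From here the top edge is level (no step over 0.5 mm) up to the first notch; a hanger slid along it comes to the notch, can sink 6 mm there and then meets the notch's far wall.
- hanger: To be moved; nearest the plain rail's end stop; 0.2 to 0.3 kg with its board. A closed steel stirrup: it leaves a rail only past the free end. Origin: middle of the underside of its bridge, which rests on the rail's top edge (in a notch: 6 mm lower); z up, y along the rail. Stirrup 24 mm long (y), inside 16 mm wide (x), 58 mm high (crossbar at z = -58): lifted 15 to 35 mm it clears both rails.
- hanger_grip (a point): Middle of that hanger's upright wooden grip, 32 mm above the hanger's origin: 16 mm (x) by 18 mm (y) by 36 mm high, on a short neck above the 6 mm thick bridge; axes as hanger. With a TCP 6 mm above this point, fingertips 19 mm past it clear the end stops by 5 mm. Free space round it: 60 mm along the rail.
- hanger_board: Freshly varnished plywood board, rigid with the hanger (same origin and axes): 110 mm (x) by 6 mm (y) by 86 mm, z = -79 to -165 mm; above it a steel clip 64 mm wide, z = -64 to -82 mm. The board is not to be touched.
- far_hanger: An identical hanger with board, nearer the post of the plain rail, 80 mm or more from the first; same origin and axes as hanger. To be left where it hangs.

How it is judged:
By the outcome, as a careful person would: the job done as asked, in the order asked, and still so for the second after the job is handed in, with the robot touching nothing.
It also fails if it takes over 67 s, if anything falls off the work surface, if the arm or the gripper's body presses on something with over 40 N, if the wrist force passes 120 N, or if a joint passes its speed limit or range.

## Working session

There is one attempt and no reset: what is moved stays moved. The work goes in short steps, Python scripts to look and compute and a shell command to move; the robot and the scene stay as the last step left them, time stands still between calls to the robot, and variables do not carry over. Pictures are saved under pics/ and viewed, at most 10 in all, crops included, and the job is handed in when it is done.

```bash
mkdir -p pics; ls; python3 - <<'E'
from rig import sense,eyes
import cv2,json
s=sense();print({k:s[k] for k in('time_s','eef_pos','ee_rot','force','grip_width')})
ims=[]
for n in('scene','top','wrist'):
    im=eyes.capture(n);cv2.imwrite(f'pics/{n}0.png',im[:,:,::-1])
    c=eyes.calibration(n);print(n,c)
E
```

```text
pics
{'time_s': 0.0, 'eef_pos': array([222.43064155, 475.30050252, 249.43652409]), 'ee_rot': array([-2.91499610e-04,  2.17155444e-01,  9.76136822e-01, -5.77199872e-04]), 'force': array([-0.87030528,  0.9025066 , -0.21986865]), 'grip_width': 0.9962705598096092}
scene {'fx': 396.85977407959257, 'fy': 396.85977407959257, 'cx': 278.65512352602366, 'cy': 202.8475908756021, 'dist': array([-0.00811739,  0.        ,  0.        ,  0.        ,  0.        ]), 'cam_to_world': array([[ 7.53909451e-01, -3.04477627e-01,  5.82163134e-01,
        -4.58876092e+01],
       [-6.56905553e-01, -3.62551913e-01,  6.61083357e-01,
        -5.98441186e+02],
       [ 9.77926612e-03, -8.80823186e-01, -4.73344357e-01,
         6.42996072e+02],
       [ 0.00000000e+00,  0.00000000e+00,  0.00000000e+00,
         1.00000000e+00]])}
top {'fx': 415.61984881189585, 'fy': 415.61984881189585, 'cx': 286.98425909359986, 'cy': 209.74146872918666, 'dist': array([0.00813277, 0.        , 0.        , 0.        , 0.        ]), 'cam_to_world': array([[-2.98036864e-02, -9.93363446e-01,  1.11089171e-01,
         4.01324583e+02],
       [-9.99520146e-01,  2.86796651e-02, -1.17027965e-02,
         9.42180441e+01],
       [ 8.43913008e-03, -1.11384651e-01, -9.93741536e-01,
         1.24634623e+03],
       [ 0.00000000e+00,  0.00000000e+00,  0.00000000e+00,
         1.00000000e+00]])}
wrist {'fx': 352.15392267060196, 'fy': 352.15392267060196, 'cx': 274.33684371824125, 'cy': 215.96135445099094, 'dist': array([-0.07150197,  0.        ,  0.        ,  0.        ,  0.        ]), 'mount': array([[-9.55815661e-04, -9.47344261e-01, -3.20215454e-01,
         8.25253876e+01],
       [ 9.99998630e-01, -1.33835499e-03,  9.74558107e-04,
        -1.69097586e+00],
       [-1.35180398e-03, -3.20214084e-01,  9.47344242e-01,
        -1.24070133e+02],
       [ 0.00000000e+00,  0.00000000e+00,  0.00000000e+00,
         1.00000000e+00]])}
```

View pics/scene0.png

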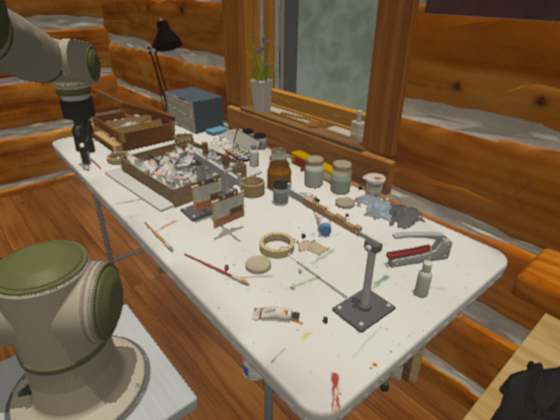

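View pics/top0.png

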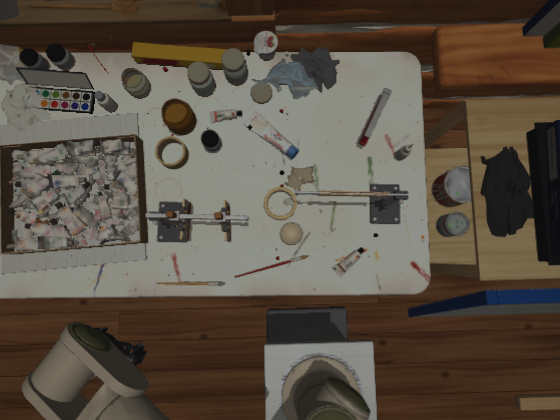

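Top view: the plain rail runs from (150,215) to its tip near (247,218), with hangers at about (170,215) and (226,217). The notched rail runs from its tip near (297,193) to its post near (405,195). I'll enlarge this view to get exact pixels.

```bash
cat > h.py <<'E'
import numpy as np,cv2
from rig import sense,eyes
from scipy.spatial.transform import Rotation as R
def pose():
    s=sense();q=s['ee_rot'];return np.array(s['eef_pos']),R.from_quat([q[1],q[2],q[3],q[0]]).as_matrix()
def cam(n,P=None):
    c=eyes.calibration(n);K=np.array([[c['fx'],0,c['cx']],[0,c['fy'],c['cy']],[0,0,1]])
    if n=='wrist':
        T=np.eye(4);T[:3,3],T[:3,:3]=P;M=T@c['mount']
    else:M=c['cam_to_world']
    return K,c['dist'],M
def ray(C,px):
    K,d,M=C;u=cv2.undistortPoints(np.array([[px]],float),K,d)[0,0]
    return M[:3,3],M[:3,:3]@np.array([u[0],u[1],1])
def onz(C,px,z):
    o,v=ray(C,px);return (o+v*(z-o[2])/v[2]).round(1)
def proj(C,p):
    K,d,M=C;W=np.linalg.inv(M);return cv2.projectPoints(np.array([p],float),cv2.Rodrigues(W[:3,:3])[0],W[:3,3],K,d)[0][0,0].round(1)
E
python3 - <<'E'
from h import *
im=cv2.imread('pics/top0.png');cv2.imwrite('pics/topc.png',cv2.resize(im[175:250,140:300],None,fx=5,fy=5,interpolation=cv2.INTER_CUBIC))
C=cam('top')
for n,p,z in[('a tip',(248,218),212),('a 150',(150,215),205),('near',(226,217),237),('far',(170,215),237),('b tip',(297,193),212),('b end',(408,195),205)]:print(n,onz(C,p,z))
E
```

```text
a tip [499.  179.9 212. ]
a 150 [514.4 425.8 205. ]
near [500.7 231.3 237. ]
far [509.5 367.2 237. ]
b tip [558.6  55.6 212. ]
b end [ 546.5 -225.9  205. ]
```

View pics/topc.png

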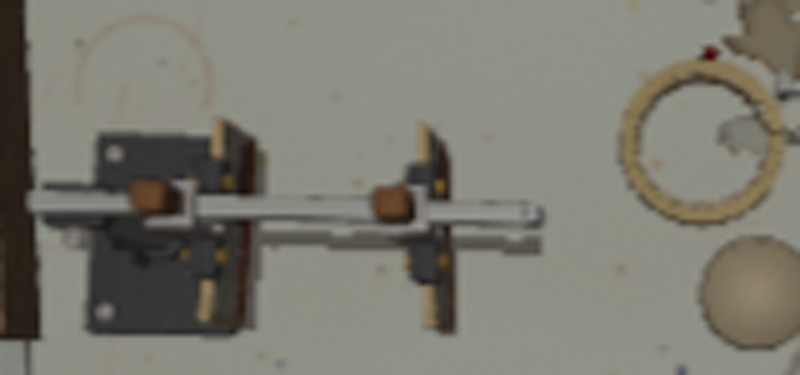

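```bash
python3 -m jog '[[0,0,-0.01,0,0,0.15,0.0854],[0,0,-0.02,0,0,0.15,0.0854],[0,0,-0.02,0,0,0.15,0.0854],[0,0,-0.02,0,0,0.15,0.0854],[0,0,-0.02,0,0,0.15,0.0854]]' 
python3 -m jog '[[0,0,0,0,0,0.15,0.0854],[0,0,0,0,0,0.15,0.0854],[0,0,0,0,0,0.15,0.0854],[-0.02,0.025,0,0,0,0,0.0854],[-0.03,0.035,0,0,0,0,0.0854]]'
python3 -m jog '[[-0.03,0.035,0,0,0,0,0.0854],[-0.03,0.035,0,0,0,0,0.0854],[-0.03,0.03,0,0,0,0,0.0854],[-0.03,0.03,0,0,0,0,0.0854],[0,0,0,0,0,0,0.0854]]'
python3 - <<'E'
from h import *
P=pose();print(P,sense()['time_s'],sense()['joints']);im=eyes.capture('wrist');cv2.imwrite('pics/w1.png',im[:,:,::-1])
E
```

```text
time_s: 0.65
eef_pos: [222.5, 475.4, 340.6]
ee_rot: [0.0, 0.562, 0.827, -0.0]
force: [0.1, -0.6, 0.5]
grip_width: 1.002
grip_force: 0.0
time_s: 1.15
eef_pos: [278.8, 421.6, 339.6]
ee_rot: [-0.0, 0.729, 0.684, -0.0]
force: [1.6, 0.4, 0.7]
grip_width: 1.001
grip_force: 0.0
time_s: 1.65
eef_pos: [403.3, 290.0, 339.4]
ee_rot: [0.0, 0.732, 0.681, -0.001]
force: [-0.2, -0.0, -0.6]
grip_width: 0.999
grip_force: 0.0
(array([403.28819233, 289.99765055, 339.40756397]), array([[ 7.21953872e-02,  9.97390404e-01, -4.55211636e-04],
       [ 9.97389643e-01, -7.21959182e-02, -1.28419412e-03],
       [-1.31370732e-03, -3.61310479e-04, -9.99999072e-01]])) 1.65 [ 3.87591799e-01  2.01034144e-01  1.41099809e+00 -1.01771102e-03
  1.53046726e+00  4.59891842e-01]
```

View pics/w1.png

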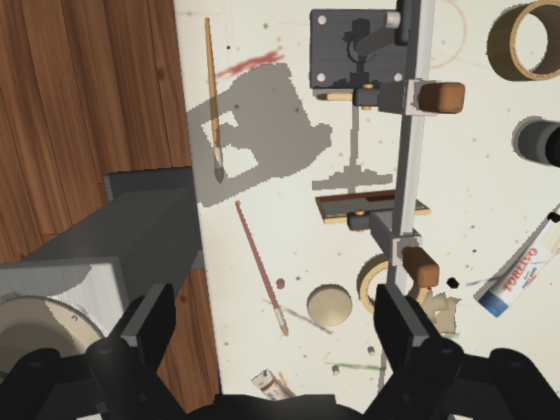

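The wrist view shows the near grip's top at about (427,272) and the far grip at about (450,97). The plain rail runs from (423,20) to (400,235).

```bash
python3 - <<'E'
from h import *
P=(np.array([403.3,290,339.4]),pose()[1]);C=cam('wrist',P)
print(onz(C,(427,272),255),onz(C,(450,97),255),onz(C,(402,244),208),onz(C,(423,30),205),onz(C,(408,180),205))
T=cam('top');print(onz(T,(140+385/5,175+204/5),255),onz(T,(140+418/5,175+208/5),211),onz(T,(140+540/5,175+215/5),219))
im=cv2.imread('pics/w1.png');h=cv2.cvtColor(im,cv2.COLOR_BGR2HSV)
m=((h[...,0]<14)&(h[...,1]>120)&(h[...,2]>60)).astype(np.uint8);m[:, :395]=0;m[300:]=0
n,_,s,c=cv2.connectedComponentsWithStats(m)
for i in range(1,n):
  if s[i,4]>150:print(s[i],c[i],onz(C,c[i],237))
E
```

```text
[502.6 253.8 255. ] [509.2 365.4 255. ] [501.7 254.2 208. ] [512.1 409.3 205. ] [505.1 305.3 205. ]
[502.4 250.3 255. ] [504.4 240.8 211. ] [498.4 179.4 219. ]
[437  83  27  30 673] [450.16939079  97.45468053] [518.1 364.7 237. ]
[412 248  26  42 565] [425.7539823  271.40884956] [509.8 244.2 237. ]
```

```bash
python3 -m jog '[[-0.01,0.035,0,0,0,-0.01,0.0854],[-0.01,0.035,0.01,0,0,0,0.0854],[-0.01,0.031,0.02,0,0,0,0.0854],[0,0,0.02,0,0,0,0.0854],[0,0,0,0,0,0,0.0854]]' 
python3 -m jog '[[0,0,0,0,0,0,0.05],[0,0,0,0,0,0,0.05],[0,0,0,0,0,0,0.05]]'
python3 - <<'E'
from h import *
P=pose();print(P,sense()['time_s']);im=eyes.capture('wrist');cv2.imwrite('pics/w2.png',im[:,:,::-1])
E
```

```text
time_s: 2.2
eef_pos: [498.8, 257.5, 287.1]
ee_rot: [-0.002, 0.727, 0.687, -0.003]
force: [-0.6, 0.1, 0.2]
grip_width: 0.997
grip_force: 0.0
time_s: 2.5
eef_pos: [499.6, 257.7, 291.3]
ee_rot: [0.0, 0.727, 0.687, 0.001]
force: [-0.0, 0.1, -0.5]
grip_width: 0.587
grip_force: 0.0
(array([499.5710324 , 257.65609834, 291.27792098]), array([[ 5.60931670e-02,  9.98423581e-01,  1.97737661e-03],
       [ 9.98425285e-01, -5.60944541e-02,  6.01554634e-04],
       [ 7.11526193e-04,  1.94051970e-03, -9.99997864e-01]])) 2.5
```

View pics/w2.png

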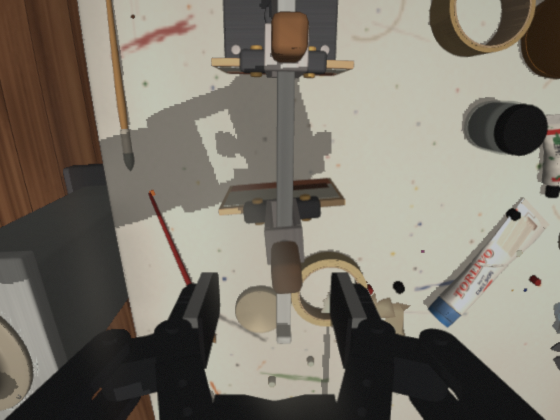

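The wrist view shows the near grip spanning rows 240–292 at columns 272–302, and the rail tip ending near (284,342). I'll project the expected grip corners to settle y.

```bash
python3 - <<'E'
from h import *
P=pose();C=cam('wrist',P)
print('tip',onz(C,(284,342),219),onz(C,(284,338),219),'TCPproj',proj(C,P[0]))
im=cv2.imread('pics/w2.png');h=cv2.cvtColor(im,cv2.COLOR_BGR2HSV);print(im[236:300:4,286].tolist())
m=((h[...,0]<14)&(h[...,1]>90)&(h[...,2]>40)).astype(np.uint8);print([ (r,np.where(m[r,262:312])[0][[0,-1]]+262) for r in range(236,300,4) if m[r,262:312].any()])
for y in(244,248,252,256):print(y,[proj(C,(502+(y-252)*.06,y+dy,z)) for dy,z in((9,219),(9,255),(-9,255))])
print('bar',onz(C,(284,120),205),onz(C,(284.5,180),205))
E
```

```text
tip [501.2 182.5 219. ] [501.4 185.8 219. ] TCPproj [276.5 306.5]
[[94, 99, 104], [75, 80, 84], [46, 55, 66], [49, 58, 68], [50, 60, 70], [52, 62, 71], [54, 64, 73], [59, 69, 82], [61, 75, 90], [63, 77, 92], [65, 79, 94], [65, 79, 95], [66, 80, 96], [68, 82, 98], [71, 84, 97], [155, 163, 167]]
[(248, array([293, 295])), (252, array([296, 296])), (256, array([296, 296])), (264, array([296, 298])), (268, array([292, 300])), (272, array([293, 298])), (276, array([294, 294])), (284, array([299, 299]))]
244 [array([279. , 246.2]), array([280.1, 274.4]), array([281.8, 304.8])]
248 [array([279. , 240.1]), array([280.1, 267.3]), array([281.9, 298.2])]
252 [array([279.1, 233.9]), array([280.2, 260.1]), array([282. , 291.5])]
256 [array([279.1, 227.6]), array([280.3, 252.8]), array([282.1, 284.7])]
bar [508.5 326.  205. ] [507.1 290.5 205. ]
```

```bash
python3 -m jog '[[-0.004,0.003,0,0,0,0,0.05],[-0.004,0.0025,0,0,0,0,0.05],[0,0,0.01,0,0,0,0.05],[0,0,0.01,0,0,0,0.05],[0,0,0.01,0,0,0,0.05]]' 
python3 -m jog '[[0,0,0.01,0,0,0,0.05],[0,0,0.007,0,0,0,0.05],[0,0,0,0,0,0,0.05],[0,0,0,0,0,0,0.05]]'
python3 - <<'E'
from h import *
P=pose();print(P,sense()['time_s']);im=eyes.capture('wrist');cv2.imwrite('pics/w3.png',im[:,:,::-1])
E
```

```text
time_s: 3.05
eef_pos: [504.6, 248.7, 258.6]
ee_rot: [-0.0, 0.727, 0.687, -0.0]
force: [0.3, 0.0, 0.4]
grip_width: 0.588
grip_force: 0.0
time_s: 3.45
eef_pos: [504.9, 248.8, 243.1]
ee_rot: [0.0, 0.727, 0.687, 0.0]
force: [-0.2, -0.6, 0.9]
grip_width: 0.586
grip_force: 0.0
(array([504.89552942, 248.84014797, 243.1485363 ]), array([[ 5.69522712e-02,  9.98376873e-01,  2.40974292e-04],
       [ 9.98376900e-01, -5.69522849e-02,  5.02506824e-05],
       [ 6.38931557e-05,  2.37721276e-04, -9.99999970e-01]])) 3.45
```

View pics/w3.png

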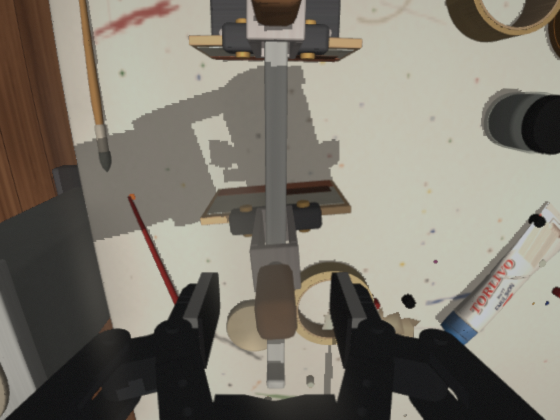

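The grip (columns 257–296, rows 262–340) is centred between the fingers and the rail is vertical at column 276, so I can close gently. The free-standing opening stays centred.

```bash
python3 -m jog '[[0,0,0,0,0,0,0.025],[0,0,0,0,0,0,0.02],[0,0,0,0,0,0,0.014],[0,0,0,0,0,0,0.01],[0,0,0,0,0,0,0.008]]' 40
python3 -m jog '[[0,0,0,0,0,0,0.005],[0,0,0,0,0,0,0.005],[0,0,0,0,0,0,0.005]]' 60
python3 - <<'E'
from h import *
P=pose();print(P[0],sense()['wrist_torque']);C=cam('wrist',P)
for y in(246,249,252):print(y,[proj(C,(504.9,y+dy,z)) for dy,z in((9,219),(9,255),(-9,255))])
E
```

```text
time_s: 4.0
eef_pos: [505.0, 248.8, 243.4]
ee_rot: [0.0, 0.727, 0.687, 0.0]
force: [1.5, -0.8, 3.9]
grip_width: 0.182
grip_force: 41.0
time_s: 4.3
eef_pos: [505.0, 248.8, 243.4]
ee_rot: [0.0, 0.727, 0.687, 0.0]
force: [0.2, -0.7, 5.7]
grip_width: 0.176
grip_force: 59.7
[504.98848192 248.81847009 243.44916084] [-0.0661456  -0.01800819 -0.03581431]
246 [array([275.1, 266. ]), array([275.5, 309.6]), array([278.1, 348.8])]
249 [array([274.7, 260.2]), array([275.1, 302.7]), array([277.7, 342.5])]
252 [array([274.4, 254.3]), array([274.6, 295.6]), array([277.3, 336.2])]
```

```bash
python3 -m jog '[[0,0,-0.003,0,0,0,0.005],[0,0,-0.006,0,0,0,0.005],[0,0,-0.008,0,0,0,0.005],[0,0,-0.006,0,0,0,0.005],[0,0,-0.003,0,0,0,0.005]]' 60
python3 -m jog '[[0,0,0,0,0,0,0.005],[0,0,0,0,0,0,0.005]]' 
python3 - <<'E'
from h import *
im=eyes.capture('top');cv2.imwrite('pics/top2.png',im[:,:,::-1]);im=im[:,:,::-1]
sc=eyes.capture('scene')[:,:,::-1];cv2.imwrite('pics/sc2.png',sc)
a=cv2.resize(im[170:235,280:420],None,fx=5,fy=5,interpolation=cv2.INTER_CUBIC)
b=cv2.resize(sc[170:240,170:400],(700,213),interpolation=cv2.INTER_CUBIC)
cv2.imwrite('pics/m.png',np.vstack([a,b]))
E
```

```text
time_s: 4.8
eef_pos: [505.0, 248.9, 269.8]
ee_rot: [0.0, 0.727, 0.687, 0.0]
force: [0.6, -0.2, -2.7]
grip_width: 0.177
grip_force: 58.9
time_s: 5.0
eef_pos: [504.7, 248.8, 268.8]
ee_rot: [-0.0, 0.727, 0.687, -0.0]
force: [0.2, -0.9, -2.3]
grip_width: 0.18
grip_force: 58.9
```

View pics/m.png

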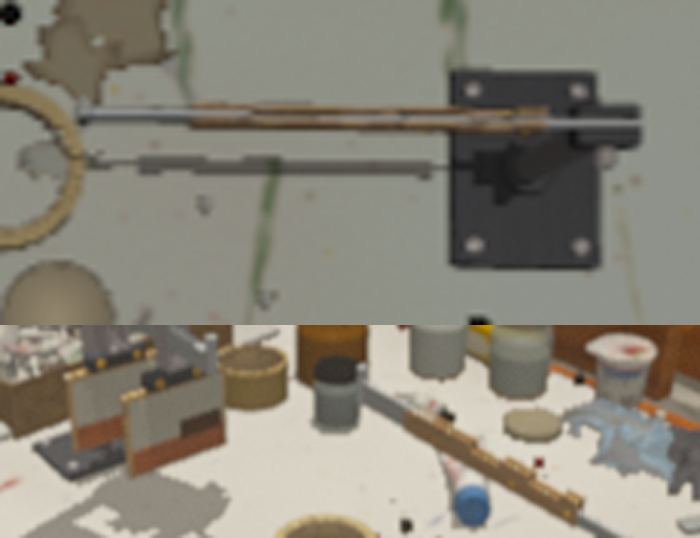

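Top crop: the notched rail's end stop is at (296.4,192.4), the bar passes (392,194.4), and the strip starts near (318,193). The scene crop shows two notches in the strip.

```bash
python3 - <<'E'
from h import *
C=cam('top');S=cam('scene')
print('tip',onz(C,(296,192.4),219),'205:',[onz(C,(280+u/5,170+v/5),205) for u,v in((150,113.5),(190,115),(370,118.5),(545,121.5))])
for z,(u,v) in((219,(362,368)),(205,(366,390)),(205,(405,415)),(205,(580,497))):print('scene',onz(S,(170+u/3.043,170+(v-325)/3.043),z))
E
```

```text
tip [559.1  58.3 219. ] 205: [array([559.5,  22.4, 205. ]), array([558.1,   2.1, 205. ]), array([553.7, -89.1, 205. ]), array([ 549.7, -177.8,  205. ])]
scene [559.4  51.1 219. ]
scene [554.1  40.  205. ]
scene [547.9 -11.6 205. ]
scene [ 555.8 -177.3  205. ]
```

```bash
python3 -m jog '[[-0.006,0,0,0,0,0,0.005],[-0.012,0,0,0,0,0,0.005],[-0.015,0,0,0,0,0,0.005],[-0.015,0,0,0,0,0,0.005],[-0.015,0,0,0,0,0,0.005]]' 80
python3 -m jog '[[-0.015,0,0,0,0,0,0.005],[-0.015,0,0,0,0,0,0.005],[-0.015,0,0,0,0,0,0.005],[-0.012,0,0,0,0,0,0.005],[-0.006,0,0,0,0,0,0.005]]'
python3 -m jog '[[0,0.006,0,0,0,0,0.005],[0,0.012,0,0,0,0,0.005],[0,0.015,0,0,0,0,0.005],[0,0.012,0,0,0,0,0.005],[0,0.006,0,0,0,0,0.005]]'
python3 -m jog '[[0,0,0,0,0,0,0.005],[0,0,0,0,0,0,0.005]]'
python3 - <<'E'
from h import *
P=pose();print(P,sense()['time_s']);im=eyes.capture('wrist')[:,:,::-1]
cv2.imwrite('pics/w4.png',im)
E
```

```text
time_s: 5.6
eef_pos: [501.1, 184.2, 269.1]
ee_rot: [0.0, 0.727, 0.686, -0.0]
force: [0.1, 0.9, -2.5]
grip_width: 0.171
grip_force: 81.2
time_s: 6.1
eef_pos: [497.7, 121.8, 269.1]
ee_rot: [0.0, 0.727, 0.686, 0.0]
force: [0.2, -0.0, -2.3]
grip_width: 0.173
grip_force: 81.2
time_s: 6.6
eef_pos: [549.5, 120.4, 268.6]
ee_rot: [-0.0, 0.727, 0.687, -0.0]
force: [-0.3, 0.7, -2.6]
grip_width: 0.174
grip_force: 81.2
time_s: 6.8
eef_pos: [548.3, 120.4, 268.9]
ee_rot: [-0.0, 0.727, 0.687, -0.0]
force: [0.2, -0.7, -2.3]
grip_width: 0.177
grip_force: 81.2
(array([548.30497097, 120.37613818, 268.8593283 ]), array([[ 5.65912768e-02,  9.98397327e-01, -4.53034045e-04],
       [ 9.98397427e-01, -5.65912377e-02,  9.86580656e-05],
       [ 7.28621917e-05, -4.57891210e-04, -9.99999893e-01]])) 6.8
```

View pics/w4.png

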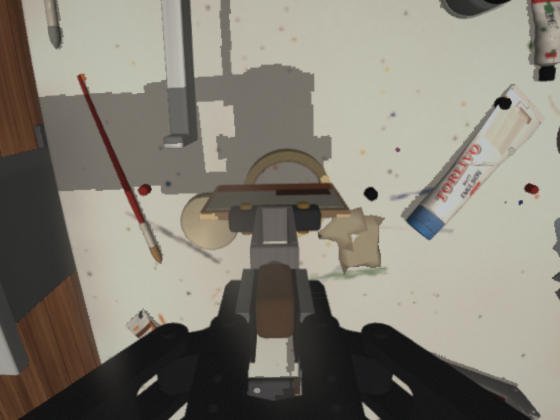

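Hanger in the gap: rail A's tip is at (175,142), and rail B shows below the grip near (293,350). I'll crop that part.

```bash
python3 - <<'E'
from h import *
C=cam('wrist',pose())
print('A tip',onz(C,(175,144),219),'Btip exp',proj(C,(561,57,219)),proj(C,(561,57,205)),proj(C,(559,20,205)),proj(C,(550,-170,205)))
im=cv2.imread('pics/w4.png');cv2.imwrite('pics/w4c.png',cv2.resize(im[310:410,225:335],None,fx=6,fy=6,interpolation=cv2.INTER_CUBIC))
E
```

```text
A tip [502.1 182.7 219. ] Btip exp [302.8 348.8] [301.1 334.3] [299.8 379.1] [295.7 538.2]
```

View pics/w4c.png

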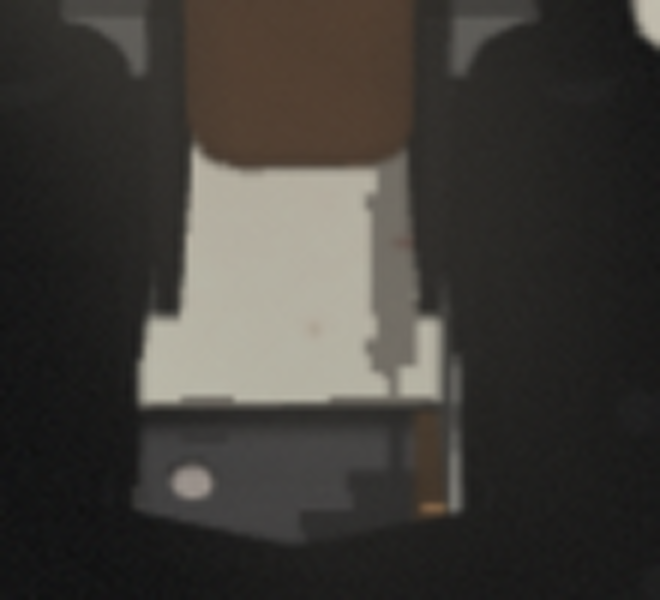

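The crop shows the strip starting around row 378, with its left edge at column 294 and the thin blade's left edge at about 299. The rest of the rail is hidden behind the finger. I'll work out the x offset and step sideways to centre it.

```bash
python3 - <<'E'
from h import *
C=cam('wrist',pose())
print(onz(C,(294.2,382),205),onz(C,(299.2,370),205),onz(C,(294.2,378.5),205))
E
python3 -m jog '[[0,0.004,0,0,0,0,0.005],[0,0.006,0,0,0,0,0.005],[0,0.005,0,0,0,0,0.005],[0,0,0,0,0,0,0.005],[0,0,0,0,0,0,0.005]]'
python3 - <<'E'
from h import *
P=pose();print(P[0]);C=cam('wrist',P);im=eyes.capture('wrist')[:,:,::-1];cv2.imwrite('pics/w5.png',im)
for r in (342,348,354,360,366,372,380,386,392):print(r,onz(C,(276,r),205),im[r,244:306:2].max(-1).tolist())
print('sat');
for r in(366,386,392):print(r,(im[r,244:306:2].astype(int)@[-1,0,1]).tolist())
E
```

```text
[555.1  17.7 205. ] [558.8  28.  205. ] [555.2  20.8 205. ]
time_s: 7.35
eef_pos: [563.6, 119.2, 268.8]
ee_rot: [-0.0, 0.727, 0.687, -0.0]
force: [-0.4, -0.2, -2.3]
grip_width: 0.166
grip_force: 81.2
[563.56632932 119.2314062  268.81122257]
342 [559.9  51.  205. ] [40, 40, 42, 46, 47, 47, 105, 180, 181, 180, 180, 179, 180, 179, 121, 73, 74, 74, 75, 73, 73, 76, 127, 167, 154, 53, 48, 49, 44, 45, 44]
348 [559.6  46.2 205. ] [37, 38, 40, 42, 46, 47, 142, 181, 180, 181, 180, 180, 179, 179, 134, 150, 161, 164, 166, 167, 167, 161, 150, 180, 167, 61, 48, 48, 45, 43, 42]
354 [559.3  41.3 205. ] [34, 37, 38, 43, 43, 48, 171, 182, 182, 181, 181, 180, 180, 180, 180, 178, 118, 145, 154, 151, 177, 180, 181, 182, 179, 81, 49, 46, 44, 44, 43]
360 [559.1  36.4 205. ] [31, 34, 38, 58, 43, 65, 177, 182, 182, 181, 180, 181, 180, 181, 180, 179, 120, 143, 155, 153, 178, 181, 182, 181, 180, 119, 47, 58, 47, 43, 42]
366 [558.8  31.4 205. ] [32, 33, 59, 176, 184, 184, 184, 183, 181, 182, 181, 179, 181, 181, 180, 174, 139, 140, 155, 149, 178, 181, 181, 181, 181, 182, 182, 179, 112, 42, 40]
372 [558.5  26.3 2
[... 245 characters left out ...]
, 76, 141, 154, 151, 81, 68, 54, 54, 53, 53, 53, 54, 49, 38, 36]
386 [557.8  14.  205. ] [24, 26, 53, 67, 67, 68, 67, 68, 69, 69, 70, 71, 70, 70, 70, 72, 74, 140, 154, 152, 81, 71, 72, 70, 70, 70, 70, 70, 68, 38, 35]
392 [557.5   8.5 205. ] [25, 25, 72, 68, 67, 66, 66, 67, 67, 68, 68, 68, 68, 69, 63, 67, 71, 123, 153, 151, 77, 69, 69, 68, 68, 68, 67, 67, 65, 37, 32]
sat
366 [3, 0, 5, 16, 17, 17, 18, 18, 17, 17, 17, 19, 19, 18, 18, 18, 14, 9, 9, 9, 18, 18, 17, 18, 18, 18, 19, 17, 11, 3, 3]
386 [1, 0, 0, -1, 0, 1, 0, 1, 1, 1, 1, 2, 2, 2, 1, 21, 21, 9, 8, 9, 20, 20, 3, 1, 1, 2, 2, 2, 1, 2, 2]
392 [-2, 2, 4, 2, 1, 1, 1, 2, 3, 3, 2, 1, 1, 1, 2, 20, 22, 10, 9, 8, 17, 22, 3, 1, 1, 1, 0, 1, 1, 2, 2]
```

```bash
python3 - <<'E'
from h import *
P=pose();C=cam('wrist',P)
im=cv2.imread('pics/w5.png').max(-1);print([ (r,int(im[r,281])) for r in range(334,356)])
print(onz(C,(280.2,386),205),onz(C,(280,362),205),onz(C,(280.8,348),219),onz(C,(280.8,346),219),onz(C,(280,378),205))
print('TCP col',proj(C,P[0]), [proj(C,P[0]+np.array([0,0,-20])-k*P[1][:,0]) for k in(0,60,110)])
E
```

```text
[(334, 80), (335, 79), (336, 76), (337, 74), (338, 74), (339, 73), (340, 74), (341, 74), (342, 74), (343, 75), (344, 80), (345, 108), (346, 136), (347, 157), (348, 168), (349, 166), (350, 162), (351, 159), (352, 155), (353, 149), (354, 155), (355, 155)]
[560.6  13.7 205. ] [561.5  34.5 205. ] [563.   57.4 219. ] [563.1  58.9 219. ] [560.8  20.8 205. ]
TCP col [276.5 306.5] [array([276.2, 282.3]), array([276.1, 383.1]), array([276. , 448.7])]
```

```bash
python3 -m jog '[[-0.006,0.0025,0,0,0,0,0.005],[-0.012,0,0,0,0,0,0.005],[-0.013,0,0,0,0,0,0.005],[-0.013,0,0,0,0,0,0.005],[-0.013,0,0,0,0,0,0.005]]' 
python3 -m jog '[[-0.013,0,0,0,0,0,0.005],[-0.010,0,0,0,0,0,0.005],[-0.006,0,0,0,0,0,0.005],[0,0,0,0,0,0,0.005],[0,0,0,0,0,0,0.005]]'
python3 - <<'E'
from h import *
P=pose();print(P[0]);C=cam('wrist',P);im=eyes.capture('wrist')[:,:,::-1];cv2.imwrite('pics/w6.png',im)
sat=im.astype(int)@[-1,0,1]
for r in (340,350,360,370,380,390):print(r,onz(C,(276,r),205),im[r,250:304:2].max(-1).tolist(),sat[r,250:304:2].tolist())
E
```

```text
time_s: 7.9
eef_pos: [562.6, 60.7, 269.1]
ee_rot: [0.0, 0.727, 0.686, 0.0]
force: [0.5, -0.5, -1.8]
grip_width: 0.174
grip_force: 81.2
time_s: 8.4
eef_pos: [561.1, 33.4, 269.0]
ee_rot: [-0.0, 0.727, 0.687, 0.0]
force: [0.3, 1.1, -2.8]
grip_width: 0.173
grip_force: 81.2
[561.14375391  33.43290067 268.99068317]
340 [557.6 -33.4 205. ] [46, 47, 43, 52, 73, 75, 74, 75, 74, 74, 92, 164, 156, 160, 176, 155, 159, 166, 86, 73, 73, 66, 43, 46, 46, 42, 42] [5, 6, 5, 5, 3, 5, 4, 5, 4, 5, 31, 71, 65, 10, 11, 12, 68, 73, 22, 4, 4, 4, 6, 6, 6, 6, 5]
350 [557.1 -41.3 205. ] [40, 43, 44, 70, 73, 73, 58, 55, 55, 56, 91, 161, 157, 151, 175, 158, 155, 163, 85, 72, 73, 72, 46, 46, 45, 42, 41] [4, 4, 5, 4, 3, 3, 5, 5, 5, 5, 26, 68, 66, 11, 10, 11, 66, 71, 22, 3, 3, 3, 6, 6, 6, 4, 5]
360 [556.7 -49.5 205. ] [60, 41, 44, 71, 73, 74, 73, 73, 55, 72, 77, 156, 155, 147, 175, 163, 152, 162, 83, 72, 60, 71, 57, 45, 59, 45, 40] [4, 4, 4, 2, 2, 3, 3, 3, 5, 4, 18, 67, 66, 11, 11, 12, 62, 71, 24, 4, 4, 3, 4, 6, 5, 5, 4]
370 [556.2 -58.  205. ] [71, 71, 71, 72, 73, 72, 73, 73, 73, 72, 80, 157, 161, 154, 173, 146, 154, 160, 99, 72, 73, 72, 72, 71, 71, 62, 41] [3, 2, 3, 3, 3, 2, 2, 3, 4, 3, 10, 67, 67, 14, 10, 10, 59, 69, 27, 4, 4, 3, 3, 3, 3, 3, 4]
380 [555.7 -66.6 205. ] [70, 70, 70, 71, 71, 71, 72, 71, 73, 72, 76, 153, 158, 130, 172, 159, 152, 159, 99, 72, 72, 71, 71, 71, 72, 60, 40] [2, 0, 1, 1, 3, 2, 2, 3, 3, 3, 7, 65, 67, 14, 10, 9, 60, 69, 26, 3, 3, 2, 2, 3, 3, 3, 4]
390 [555.2 -75.6 205. ] [192, 192, 191, 192, 191, 190, 190, 189, 189, 189, 179, 148, 169, 125, 170, 166, 164, 168, 150, 187, 188, 188, 187, 187, 188, 182, 54] [16, 16, 15, 16, 15, 15, 15, 15, 15, 14, 15, 55, 73, 20, 9, 10, 62, 73, 20, 16, 15, 15, 15, 16, 15, 15, 4]
```

```bash
python3 -m jog '[[0,0.001,0.006,0,0,0,0.005],[0,0,0.008,0,0,0,0.005],[0,0,0.007,0,0,0,0.005],[0,0,0.002,0,0,0,0.005],[0,0,0,0,0,0,0.005]]' 
python3 -m jog '[[0,0,0.001,0,0,0,0.005],[0,0,0,0,0,0,0.005]]'
python3 -m jog '[[0,0,0.001,0,0,0,0.005],[0,0,0,0,0,0,0.005]]'
```

```text
time_s: 8.95
eef_pos: [562.0, 33.2, 245.5]
ee_rot: [-0.0, 0.727, 0.687, -0.0]
force: [-0.3, -1.0, -1.9]
grip_width: 0.169
grip_force: 81.1
time_s: 9.15
eef_pos: [562.2, 33.2, 245.1]
ee_rot: [0.0, 0.727, 0.687, 0.0]
force: [-0.0, 0.1, -1.6]
grip_width: 0.173
grip_force: 81.1
time_s: 9.35
eef_pos: [562.1, 33.2, 244.0]
ee_rot: [0.0, 0.727, 0.687, 0.0]
force: [-0.2, 0.4, -2.4]
grip_width: 0.172
grip_force: 81.1
```

```bash
for i in 1; do python3 -m jog '[[0,0,0.001,0,0,0,0.005],[0,0,0,0,0,0,0.005]]'; python3 -m jog '[[0,0,0.001,0,0,0,0.005],[0,0,0,0,0,0,0.005]]'; done | egrep 'eef|force'
```

```text
eef_pos: [562.2, 33.2, 243.5]
force: [-1.6, 0.9, 1.8]
grip_force: 81.8
eef_pos: [562.3, 33.2, 243.4]
force: [-3.7, -0.2, 8.4]
grip_force: 83.0
```

```bash
(python3 -m jog '[[0,0,-0.0005,0,0,0,0.005],[-0.004,0,0,0,0,0,0.005],[-0.008,0,0,0,0,0,0.005],[-0.008,0,0,0,0,0,0.005],[-0.008,0,0,0,0,0,0.005]]'; python3 -m jog '[[-0.008,0,0,0,0,0,0.005],[-0.008,0,0,0,0,0,0.005],[-0.008,0,0,0,0,0,0.005],[-0.004,0,0,0,0,0,0.005],[0,0,0,0,0,0,0.005]]')| egrep 'eef|force'
python3 - <<'E'
from h import *
P=pose();print(P[0]);C=cam('wrist',P);im=eyes.capture('wrist')[:,:,::-1];cv2.imwrite('pics/w7.png',im)
sat=im.astype(int)@[-1,0,1]
print('row y | cols 262:294:2')
for r in range(336,404,4):print(r,onz(C,(276,r),205)[1],im[r,262:294:2].max(-1).tolist(),sat[r,262:294:2].tolist())
E
```

```text
eef_pos: [561.1, 5.7, 243.5]
force: [0.3, 4.1, 5.2]
grip_force: 82.3
eef_pos: [559.4, -22.9, 243.5]
force: [-0.5, 0.9, 5.3]
grip_force: 82.4
[559.43686252 -22.9373927  243.45654183]
row y | cols 262:294:2
336 -67.0 [73, 76, 77, 77, 77, 77, 78, 78, 77, 76, 77, 77, 76, 74, 66, 65] [26, 30, 31, 31, 31, 31, 31, 32, 32, 31, 31, 31, 29, 25, 16, 5]
340 -69.7 [74, 72, 76, 89, 99, 97, 150, 175, 171, 89, 100, 100, 72, 77, 68, 67] [5, 4, 6, 29, 38, 35, 8, 10, 10, 16, 39, 38, 7, 5, 3, 5]
344 -72.4 [75, 73, 77, 137, 168, 119, 152, 174, 172, 111, 155, 152, 79, 74, 71, 68] [4, 4, 6, 52, 73, 46, 9, 11, 11, 29, 67, 66, 13, 4, 5, 5]
348 -75.2 [75, 76, 75, 107, 169, 162, 151, 174, 172, 119, 170, 165, 85, 74, 74, 70] [4, 4, 3, 31, 73, 68, 11, 10, 11, 32, 75, 69, 12, 4, 4, 4]
352 -78.0 [74, 75, 76, 95, 169, 166, 150, 174, 173, 125, 169, 166, 85, 73, 73, 73] [4, 4, 5, 26, 74, 69, 13, 11, 11, 30, 73, 68, 12, 4, 4, 4]
356 -80.8 [76, 77, 76, 98, 168, 168, 142, 173, 172, 130, 169, 167, 87, 75, 75, 74] [4, 4, 3, 23, 73, 70, 13, 10, 10, 28, 74, 69, 12, 4, 4, 4]
360 -83.7 [75, 74, 75, 99, 170, 167, 123, 173, 173
[... 920 characters left out ...]
163, 105, 76, 77, 98, 182, 186, 187] [14, 15, 15, 26, 27, 25, 13, 10, 10, 9, 25, 27, 27, 15, 16, 16]
388 -104.6 [189, 189, 187, 160, 149, 152, 108, 167, 167, 111, 156, 157, 149, 186, 186, 187] [15, 14, 14, 59, 65, 66, 22, 10, 10, 17, 67, 68, 60, 18, 16, 16]
392 -107.8 [188, 190, 190, 165, 170, 170, 120, 167, 167, 106, 169, 169, 144, 184, 186, 187] [19, 15, 14, 52, 75, 74, 28, 10, 10, 16, 74, 74, 54, 17, 15, 17]
396 -110.9 [188, 189, 187, 153, 167, 171, 135, 170, 166, 106, 167, 168, 106, 179, 171, 169] [16, 15, 15, 12, 74, 75, 38, 9, 10, 16, 74, 74, 22, 18, 22, 19]
400 -114.2 [32, 33, 41, 49, 75, 112, 94, 109, 85, 56, 47, 41, 39, 40, 39, 39] [2, 2, 3, 4, 26, 46, 26, 7, 5, 5, 9, 5, 3, 4, 5, 5]
```

The profile shows an upright wall at rows 379–386 (y≈-103) and the near edge at about row 346 (y≈-74). That puts the first notch's middle at y≈-88.5, or 147 mm behind the tip, which is inside the given range. The hanger needs to travel about 66 mm.

```bash
(python3 -m jog '[[-0.004,0,0,0,0,0,0.005],[-0.007,0,0,0,0,0,0.005],[-0.007,0,0,0,0,0,0.005],[-0.007,0,0,0,0,0,0.005],[-0.007,0,0,0,0,0,0.005]]'; python3 -m jog '[[-0.007,0,0,0,0,0,0.005],[-0.007,0,0,0,0,0,0.005],[-0.007,0,0,0,0,0,0.005],[-0.004,0,0,0,0,0,0.005],[0,0,0,0,0,0,0.005]]'
python3 -m jog '[[-0.002,0,0,0,0,0,0.005],[0,0,0,0,0,0,0.005],[0,0,0,0,0,0,0.005]]';python3 -m jog '[[-0.002,0,0,0,0,0,0.005],[0,0,0,0,0,0,0.005],[0,0,0,0,0,0,0.005]]')| egrep 'eef|force'
```

```text
eef_pos: [557.6, -54.3, 243.4]
force: [-0.3, 4.4, 5.8]
grip_force: 82.3
eef_pos: [556.1, -79.9, 243.3]
force: [-0.2, 1.4, 5.9]
grip_force: 82.3
eef_pos: [556.0, -81.4, 243.3]
force: [0.4, 2.9, 4.8]
grip_force: 82.3
eef_pos: [555.8, -83.5, 243.2]
force: [0.1, 2.1, 5.4]
grip_force: 82.3
```

```bash
(python3 -m jog '[[-0.0015,0,0,0,0,0,0.005],[0,0,0,0,0,0,0.005],[0,0,0,0,0,0,0.005]]';python3 -m jog '[[-0.0015,0,0,0,0,0,0.005],[0,0,0,0,0,0,0.005],[0,0,0,0,0,0,0.005]]')| egrep 'eef|force'
```

```text
eef_pos: [555.6, -85.2, 242.9]
force: [-0.1, 1.9, 5.8]
grip_force: 82.2
eef_pos: [554.9, -87.0, 241.6]
force: [-1.0, 0.0, -2.3]
grip_force: 81.3
```

Free of support: the hanger is over the notch. I'll centre it a bit and lower it.

```bash
(python3 -m jog '[[-0.002,0,0,0,0,0,0.005],[0,0,0,0,0,0,0.005],[0,0,0.001,0,0,0,0.005],[0,0,0,0,0,0,0.005]]';python3 -m jog '[[0,0,0.0015,0,0,0,0.005],[0,0,0,0,0,0,0.005],[0,0,0,0,0,0,0.005]]'; python3 -m jog '[[0,0,0.001,0,0,0,0.005],[0,0,0,0,0,0,0.005],[0,0,0,0,0,0,0.005]]')| egrep 'eef|force'
```

```text
eef_pos: [555.1, -88.7, 241.3]
force: [-0.4, 0.0, -1.1]
grip_force: 81.3
eef_pos: [555.2, -88.6, 240.0]
force: [-0.7, 0.1, -2.0]
grip_force: 81.3
eef_pos: [555.2, -88.6, 239.0]
force: [-0.5, -0.5, -2.4]
grip_force: 81.3
```

```bash
(python3 -m jog '[[0,0,0.001,0,0,0,0.005],[0,0,0,0,0,0,0.005],[0,0,0,0,0,0,0.005]]';python3 -m jog '[[0,0,0.0007,0,0,0,0.005],[0,0,0,0,0,0,0.005],[0,0,0,0,0,0,0.005]]')| egrep 'eef|force'
```

```text
eef_pos: [555.2, -88.6, 237.9]
force: [-0.6, 0.3, -3.3]
grip_force: 81.3
eef_pos: [555.2, -88.6, 237.5]
force: [-0.4, 0.1, -0.8]
grip_force: 81.6
```

```bash
(python3 -m jog '[[0,0,0.0007,0,0,0,0.005],[0,0,0,0,0,0,0.005],[0,0,0,0,0,0,0.005]]')| egrep 'eef|force'
```

```text
eef_pos: [555.3, -88.6, 237.4]
force: [-1.5, 0.7, 5.1]
grip_force: 82.3
```

```bash
(python3 -m jog '[[0,0,-0.0006,0,0,0,0.005],[0,0,0,0,0,0,0.005],[0,0,0,0,0,0,0.012]]' 20;python3 -m jog '[[0,0,0,0,0,0,0.016],[0,0,0,0,0,0,0.02],[0,0,0,0,0,0,0.03],[0,0,0,0,0,0,0.045],[0,0,0,0,0,0,0.045]]' ; python3 -m jog '[[0,0,-0.005,0,0,0,0.045],[0,0,-0.015,0,0,0,0.045],[0,0,-0.02,0,0,0,0.045],[0,0,-0.02,0,0,0,0.045],[0,0,-0.03,0,0,0,0.045]]';python3 -m jog '[[0.02,0,-0.02,0,0,0,0.045],[0.03,0,0,0,0,0,0.045],[0.03,0,0,0,0,0,0.045],[0,0,0,0,0,0,0.045]]')| egrep 'eef|force|width'
python3 - <<'E'
from h import *
sc=eyes.capture('scene')[:,:,::-1];w=eyes.capture('wrist')[:,:,::-1];w=w[:,:]
b=cv2.resize(sc[150:290,170:420],(750,420),interpolation=cv2.INTER_CUBIC)
cv2.imwrite('pics/fin.png',np.hstack([cv2.resize(sc[160:280,260:410],(450,360),interpolation=cv2.INTER_CUBIC),cv2.resize(w,(350,262)).copy() if 0 else cv2.copyMakeBorder(cv2.resize(w,(350,262)),0,98,0,0,cv2.BORDER_CONSTANT)]))
E
```

```text
eef_pos: [555.3, -88.6, 237.5]
force: [-1.7, 1.0, 4.7]
grip_width: 0.175
grip_force: 81.8
eef_pos: [555.2, -88.6, 237.1]
force: [-0.2, 0.3, 0.0]
grip_width: 0.525
grip_force: 0.0
eef_pos: [554.8, -88.5, 327.5]
force: [0.8, -0.6, -0.3]
grip_width: 0.523
grip_force: 0.0
eef_pos: [559.7, -6.0, 347.9]
force: [0.7, -0.2, -0.4]
grip_width: 0.526
grip_force: 0.0
```

View pics/fin.png

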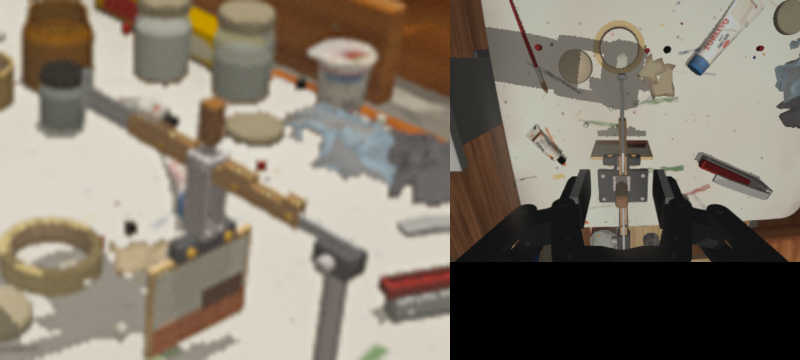

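The scene view shows the hanger upright on the notched rail, its bridge at about (205,158) sunk into the strip. The grip is free at (211,120) and the gripper is well clear, so I'm handing in.

```bash
python3 -c "
from rig import finish_job,sense
print(sense()['time_s'],sense()['force']);print(finish_job())"
```

```text
16.7 [ 0.17188431  0.64552304 -0.09812692]
the job is handed in; nothing more can be done
None
```

The board now hangs upright on the notched rail, seated 6 mm down in the first notch and released; the other board was left alone, and I handed in at 16.7 s with about 11 N the highest force I read on a rail.

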